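# Shut the sewing box, tip its bobbins into one corner and hold it there

## Robot

A 6-joint arm with a two-finger parallel gripper is mounted at the origin on the work surface. World frame = base frame: x ahead of the robot, y to its left, z up, the work surface at z = 0. Lengths are in mm, angles in rad, forces in N, time in s.
With the tool pointing down it reaches from about 350 to 975 mm from the base axis. Payload 7.1 kg.
Tool frame: the origin (TCP) lies between the finger pads; the fingertips stand 14 mm ahead of it and the grasp point (between the pads) lies 5 mm behind it; z points along the fingers, y is the direction in which the jaws open and shut (so a half turn about z gives the same grasp; the last joint's range is limited). The gripper opens to 88 mm and grips with 3 to 60 N. Pads are 20 mm wide; open, the fingers measure 115 mm over their backs; the gripper's body (75 mm by 178 mm) begins 61 mm behind the grasp point.
Start: joints at [-1.346, 0.423, 1.63, -0, 1.089, -0.019], TCP at [150.889, -606.496, 236.675] pointing down, gripper open.
Joint ranges: [-3, 3], [-0.9, 2.11], [0.09, 2.58], [-1.31, 4.45], [0.11, 2.69], [-2.54, 2.54]. Speed limits (rad/s): [2.39, 2.39, 3.01, 3.14, 3.14, 3.14].

## Interface

Orientations are given as a rotation vector (axis times angle).
In Python, from workcell import get_obs, get_image, calibration, close_job, regions_of, place_of gives the robot as it stands.
- The arm moves only by the tool move_arm, never from a script. Its argument "deltas" is a list of rows, each a list of 5 numbers: the closure in counts, from 0 (fully open) to 255 (shut), then the shift along the tool's x, y, z in m, then the turn about the tool's z in rad. In form: [[grip, x, y, z, roll], ...]. A call has 1 to 5 rows; each row is the pose to reach, as a shift and turn from the pose commanded when the call began, along the tool's axes at that moment; what a row does not reach only later rows make up. A row lasts 1/12 s, in which the tool goes at most 41.7 mm and 7.16 degrees, less where a joint would pass 70% of its speed; a pose out of reach is approached as far as the arm can. A call with a gripper value outside its range is refused whole. The fingers move at their own pace and stop on an object; the grip force is fixed at half the most. Time passes only in rows, so rows that repeat a pose let the fingers close. It gives the time, the measured TCP pose, the force and the opening at its end, in the units of the state.
- get_obs(): the state, without advancing time (a new reading comes with each control period).
- get_image(name): name is "scene" or "side" or "wrist"; returns the picture (480x640x3 uint8, blue, green, red); there is no depth.
- calibration(name): a dict with "intrinsics" (3x3 intrinsics, pixels), "world_to_cam" (4x4, takes a point from world to camera coordinates); the wrist camera has in their place "hand_eye" (4x4, takes a point from camera to tool coordinates, whose origin is the TCP and whose axes are the flange's). Camera axes: x right, y down, z forward; pixel columns grow to the right and rows downward; lengths in mm; the calibration is good to about 2 mm. The wrist camera is an equidistant fisheye: a pixel r from the principal point sees the ray r / f radians off the axis. A picture is of the moment at which its call begins: read the wrist's pose just before it. calibration takes no time and is no camera call.
- close_job(): hands the job in, once; it reports no verdict.
Trained networks look in the newest picture that a camera, given by its name, has taken for a name from the list of things; names that differ only in an ending like _2 or _b are one class to them, and where a whole thing is asked for, a point or a joint stands for the part that bears it (a point fixed in the world has none). Each returns a list of dicts, best first, with "conf" (0 to 1); they miss things now and then, are a little off and sometimes report something else, mostly with a low value. They report only what shows in the picture. A call takes as long as a camera call. They do not tell look-alikes from the thing itself.
- regions_of(camera, name): "region" (480x640 bool, what is visible of it).
- place_of(camera, name): "location" ([x, y, z] in mm, in world coordinates, good to about 4 mm: a listed point, or the origin of a listed thing).
The state is a dict: "t": time; "qpos": joint angles; "qvel": joint speeds; "joint_torque": joint torques, N m; "ee_pos": TCP position; "orientation": TCP orientation; "ft_force": force on the tool from outside, world axes, zero at the start; "moment": the same for the moment, N m; "width": finger opening in mm.
Only numpy, scipy, OpenCV 4.12 (cv2) and the standard library are available. Lean on these libraries where they do the work, as an engineer would, in place of code of your own. Each camera call takes 0.05 s, during which the arm holds its last target.

## Task

Shut the clear flap of the sewing box that has been left standing open, then pick the box up by its carry handle and tip it so that all five bobbins slide together into one corner: the one under the flap you shut, at the end with the outside pocket. Finish while still holding the box by the handle, clear of the table, tilted and still, with both flaps shut and the bobbins gathered in that corner so that I can count them through the flap; leave the other things on the table where they lie.

Things in the scene. Friction and masses are not known exactly. Their poses are not given: they have to be found in the camera images.
- sewing_box: grey plastic tub, loose on the table, 0.45 to 0.75 kg in all, 170 mm (own x) by 240 mm (own y) by 70 mm high, walls and floor 4 mm. Origin: centre of its underside; z up. A spine along own y bridges the rim's middle, a clear flap hinged on either side of it; an arched carry handle above it, 116 mm high. On its +y end sticks out a pocket 80 mm wide, 30 mm deep, from 15 to 55 mm up.
- box_grip (a point): centre of the handle's black grip: a bar along the box's y, 18 mm wide (own x), 22 mm high, 108 mm long, centre 105 mm above the underside, lower face 20 mm above the spine and shut flaps (their top is 74 mm above the underside). Taken from above, fingers on its two long sides. Axes as the box's.
- box_corner (a point): the inside corner to fill, where the floor meets the -x wall (side of the open flap) and the +y end wall (pocket end): (-81, 116, 4) mm in the box's frame. Bobbins start to slide on the smooth floor at 8 to 13 degrees, but along walls and past each other need more: a tilt of 30 degrees aimed diagonally at the corner gathers them in 2 to 3 s. Axes as the box's.
- box_foot (a point): outer corner of the box's underside just below box_corner; at (-85, 120, 0) mm in the box's frame. The table top is at z = 0.
- box_foot_side (a point): the underside's other outer corner on the same long side, at (-85, -120, 0) mm in the box's frame.
- box_foot_end (a point): the underside's other outer corner at the pocket end, at (85, 120, 0) mm in the box's frame.
- near_flap (a joint): hinge of the flap on the box's -x side (left open), rad: 0 shut on the rim, grows as it lifts; starts 0.65 to 1.0. Hinge line along the box's y at x = -9 mm, 72 mm up. Clear flap with grey edges, 78 mm from hinge to free edge, 236 mm along y, 4 mm thick, 40 g. The stiff hinge stays where it is left; about 1 N pressed down on the flap from above closes it.
- near_flap_edge (a point): middle of the free edge of the open flap, on its upper face, 78 mm from the hinge; its z axis is the flap's outward normal. A thumb tab 50 mm wide sticks out 10 mm beyond it.
- far_flap (a joint): hinge of the like flap on the box's +x side, rad: 0 shut; starts shut and stays so.
- bobbin0: wound machine bobbin of dark steel with white thread, 21 mm across and 11.5 mm thick, 11 g, starts lying flat, loose on the tub's floor; all five alike. Origin: centre of one flat face (the underside at the start); z is its axis.
- bobbin1: wound machine bobbin of dark steel with white thread, 21 mm across and 11.5 mm thick, 11 g, starts lying flat, loose on the tub's floor; all five alike. Origin: centre of one flat face (the underside at the start); z is its axis.
- bobbin2: wound machine bobbin of dark steel with white thread, 21 mm across and 11.5 mm thick, 11 g, starts lying flat, loose on the tub's floor; all five alike. Origin: centre of one flat face (the underside at the start); z is its axis.
- bobbin3: wound machine bobbin of dark steel with white thread, 21 mm across and 11.5 mm thick, 11 g, starts lying flat, loose on the tub's floor; all five alike. Origin: centre of one flat face (the underside at the start); z is its axis.
- bobbin4: wound machine bobbin of dark steel with white thread, 21 mm across and 11.5 mm thick, 11 g, starts lying flat, loose on the tub's floor; all five alike. Origin: centre of one flat face (the underside at the start); z is its axis.
- thread_cone: white cone of thread, 62 mm across at the foot, 104 mm high, standing; leave it. Origin: centre of its underside.
- clapper: wooden tailor's clapper, a rounded block 66 by 220 by 36 mm lying along its own y; leave it. Origin: centre of its underside.
- marker: black marking pen, 123 mm long, 12 mm thick, lying along its own x; leave it. Origin: on the table under its middle.
- shears: cutting shears with black handles, about 225 mm long, 12 mm thick, lying along their own x; leave them. Origin: on the table near the pivot.
Mind the look-alikes: they are no part of the job. Several things have the shape of the clapper; the one meant has the colours described above. Of the things that look like the shears, take the one that is nearest to the robot's base at the start.

How it is judged (in metres and radians):
On the way, in this order (a step that is already met when the one before it is completed fails the run):
1. the open flap is shut while the box stands on the table (value of joint each of near_flap, far_flap below 0.08 rad and height (world z) of box_foot below 0.012 m and angle between sewing_box's own z axis and vertical below 0.1 rad), for 0.2 s.
2. the box is lifted clear of the table in the gripper (height (world z) of each of box_foot, box_foot_side, box_foot_end above 0.02 m and contact force between the fingers and sewing_box above 1 N), for 0.2 s.
At the end, for the whole second after the job is handed in: Held by the handle (grasp point within 75 mm of the grip, over 1 N), underside over 20 mm off the table, touching nothing else, tilted 11 to 69 degrees, slower than 30 mm/s, both flaps shut within 0.08 rad, all five bobbins within 105 mm of box_corner (all of step 2 and value of joint each of near_flap, far_flap below 0.08 rad and distance between each of bobbin0, bobbin1, bobbin2, bobbin3, bobbin4 and box_corner below 0.105 m and angle between sewing_box's own z axis and vertical between 0.2 and 1.2 rad and distance between the grasp point and box_grip below 0.075 m and contact force between sewing_box and thread_cone below 0.2 N and contact force between sewing_box and clapper below 0.2 N and contact force between sewing_box and marker below 0.2 N and contact force between sewing_box and shears below 0.2 N and linear speed of sewing_box below 0.03 m/s); the arm keeps its last pose, push and grip.
It fails at once if the thread cone is moved by more than 30 mm (distance of thread_cone from where it was at the start of the episode above 0.03 m).
It fails at once if the clapper is moved by more than 30 mm (distance of clapper from where it was at the start of the episode above 0.03 m).
It fails at once if the marker is moved by more than 30 mm (distance of marker from where it was at the start of the episode above 0.03 m).
It fails at once if the shears is moved by more than 30 mm (distance of shears from where it was at the start of the episode above 0.03 m).
It fails at once if the box is lifted while the flap is still open (value of joint near_flap above 0.3 rad and height (world z) of box_grip above 0.14 m).
It also fails if it takes over 54 s, if anything falls off the work surface, if the arm or the gripper's body presses on something with over 40 N, if the wrist force passes 120 N, or if a joint passes its speed limit or range.

## Working session

There is one attempt and no reset: what is moved stays moved. The work goes in short steps, Python scripts to look and compute and a tool call to move; the robot and the scene stay as the last step left them, time stands still between calls to the robot, and variables do not carry over. Pictures are saved under pics/ and viewed, and the job is handed in when it is done.

Besides the shell and the picture viewer there is one more tool, called after "Request:" as a command line: name --pt "numbers of a row" for each row, then --argument value for the rest. move_arm: Moves the arm, as the interface text tells. Its arguments: {"type":"object","properties":{"deltas":{"type":"array","items":{"type":"array","items":{"type":"number"}}}},"required":["deltas"]}

```bash
ls -la; mkdir -p pics
python3 - <<'E'
from workcell import *
import cv2,numpy as np
o=get_obs();print(o)
for n in("scene","side","wrist"):
    cv2.imwrite(f"pics/a_{n}.png",get_image(n))
    c=calibration(n);print(n,{k:np.round(v,3).tolist() for k,v in c.items()})
for cam in("scene","side"):
  for n in("sewing_box","box_grip","box_corner","box_foot","box_foot_side","box_foot_end","near_flap_edge","thread_cone","clapper","marker","shears"):
    print(cam,n,[(round(d["conf"],2),np.round(d["location"]).tolist()) for d in place_of(cam,n)])
print(get_obs()["t"])
E
```

```text
total 12
drwxr-xr-x  3 agent agent 4096 Dec  7 14:10 .
drwxr-xr-x 23 root  root  4096 Dec  7 14:10 ..
drwxr-xr-x  2 agent agent 4096 Dec  7 14:10 pics
{'t': 0.0, 'qpos': array([-1.34597527e+00,  4.23842996e-01,  1.63074109e+00, -1.57981034e-05,
        1.08859747e+00, -1.90426402e-02]), 'qvel': array([-1.07884096e-03,  1.23631813e-03,  8.43429731e-04,  7.48279979e-05,
        2.40175140e-04,  4.40455632e-04]), 'joint_torque': array([ 1.19107772e-03, -5.44617712e+01, -2.73666912e+01,  6.43346971e-02,
        2.26108701e-02, -1.13355391e-04]), 'ee_pos': array([ 150.77712511, -605.95541346,  235.88027265]), 'orientation': array([-3.11669920e+00, -3.81931095e-01,  2.78063435e-04]), 'ft_force': array([-0.52333217,  0.54155358, -0.59407777]), 'moment': array([-0.05445815,  0.00684788, -0.0412875 ]), 'width': 87.5173010046195}
scene {'intrinsics': [[517.993, 0.0, 322.011], [0.0, 517.993, 234.882], [0.0, 0.0, 1.0]], 'world_to_cam': [[-0.559, 0.829, -0.006, 350.747], [0.644, 0.429, -0.634, -210.907], [-0.523, -0.358, -0.774, 1595.712], [0.0, 0.0, 0.0, 1.0]]}
side {'intrinsics': [[613.987, 0.0
[... 1025 characters left out ...]
0, -0.0]), (0.69, [546.0, -655.0, 4.0])]
side sewing_box [(0.8, [557.0, 73.0, -3.0]), (0.38, [439.0, 167.0, 1.0])]
side box_grip [(0.95, [555.0, 74.0, 101.0]), (0.32, [604.0, 216.0, -2.0])]
side box_corner [(0.97, [448.0, 164.0, 5.0])]
side box_foot [(0.92, [444.0, 167.0, 2.0])]
side box_foot_side [(0.57, [507.0, -68.0, 3.0])]
side box_foot_end [(0.88, [603.0, 213.0, 1.0]), (0.66, [506.0, -67.0, -0.0])]
side near_flap_edge [(0.61, [505.0, 57.0, 138.0])]
side thread_cone [(0.72, [600.0, 323.0, -0.0]), (0.66, [537.0, -458.0, 3.0])]
side clapper [(0.87, [517.0, 452.0, -3.0]), (0.56, [294.0, 417.0, -0.0])]
side marker [(0.55, [600.0, 322.0, -1.0])]
side shears [(0.89, [546.0, -660.0, 0.0])]
1.25
```

View pics/a_scene.png

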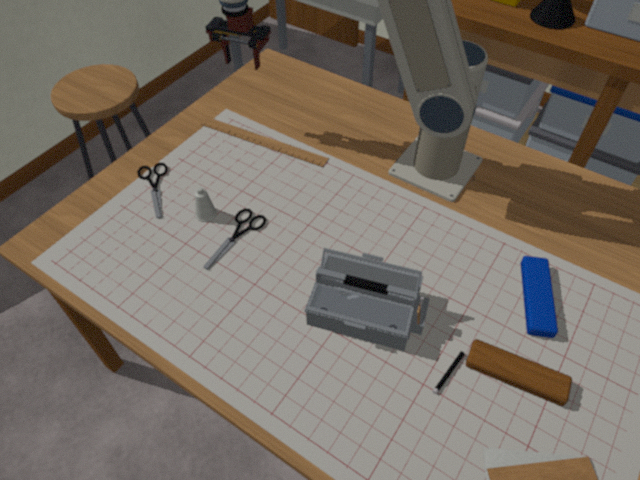

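View pics/a_side.png

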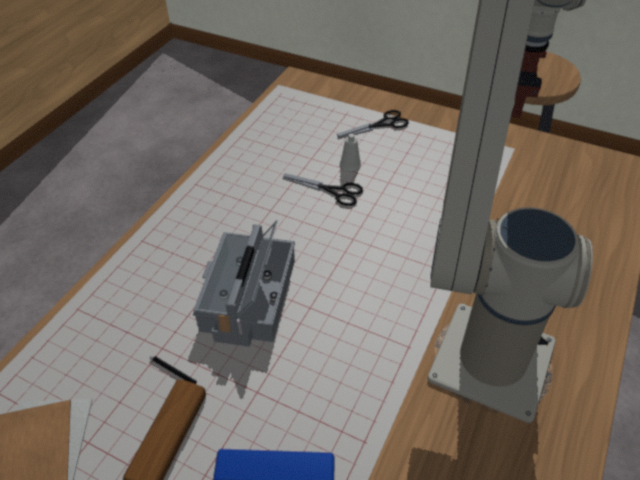

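View pics/a_wrist.png

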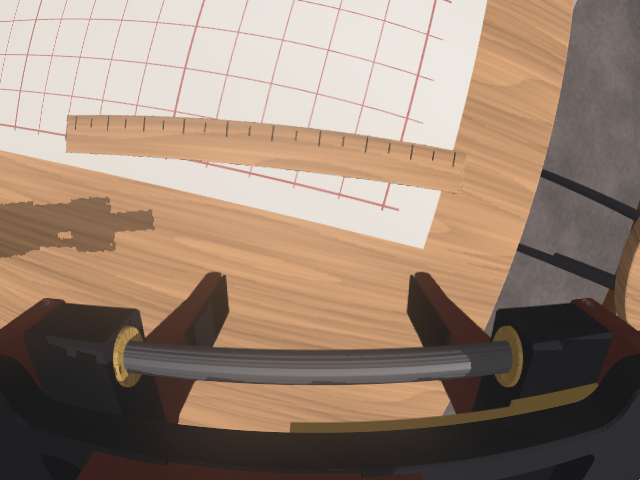

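```bash
cat > h.py <<'E'
import numpy as np,sys
from scipy.spatial.transform import Rotation as R
from workcell import *
BY=np.deg2rad(15); BC=np.array([556.5,74.,0])
def bx(p,c=BC,y=BY): return R.from_euler('z',y).apply(p)+c
def st():
    o=get_obs(); Rm=R.from_rotvec(o['orientation']).as_matrix()
    return o,Rm
def plan(target,yaw=None):
    o,Rm=st(); d=Rm.T@(np.array(target)-o['ee_pos'])/1000
    y0=np.arctan2(Rm[1,0],Rm[0,0]); r=0
    if yaw is not None: r=-((np.deg2rad(yaw)-y0+np.pi)%(2*np.pi)-np.pi)
    print('t',round(o['t'],2),'tcp',o['ee_pos'].round(1),'toolz',Rm[:,2].round(3),'yaw',np.rad2deg(y0).round(1),'q',o['qpos'].round(3),'F',o['ft_force'].round(1),'w',o['width'].round(1))
    print('delta m',d.round(4),'dist',np.linalg.norm(d).round(4),'roll',round(r,3))
E
python3 - <<'E'
from h import *
c=bx([-42,0,200]);print(c);plan(c,105)
E
```

```text
[515.9311153   63.12960011 200.        ]Traceback (most recent call last):
  File "<stdin>", line 2, in <module>
  File "h.py", line 13, in plan
    print('t',round(o['t'],2),'tcp',o['ee_pos'].round(1),'toolz',Rm[:,2].round(3),'yaw',np.rad2deg(y0).round(1),'q',o['qpos'].round(3),'F',o['ft_force'].round(1),'w',o['width'].round(1))
                                                                                                                                                                      ^^^^^^^^^^^^^^^^
AttributeError: 'float' object has no attribute 'round'
```

```bash
sed -i "s/o\['width'\].round(1)/round(o['width'],1)/" h.py
python3 - <<'E'
from h import *
import cv2
c=bx([-42,0,200]);print(c);plan(c,105)
K=calibration("side");im=cv2.imread("pics/a_side.png")
for p in([-85,120,0],[-85,-120,0],[85,120,0],[0,0,105],[-51,0,138],[-81,116,4]):
    q=K['world_to_cam']@np.r_[bx(p),1];u=K['intrinsics']@q[:3];u=u[:2]/u[2]
    cv2.circle(im,tuple(int(v) for v in u),1,(0,0,255),-1)
cv2.imwrite("pics/crop.png",cv2.resize(im[200:370,150:340],None,fx=3.5,fy=3.5))
E
```

```text
[515.9311153   63.12960011 200.        ]
t 1.25 tcp [ 150.9 -606.5  236.7] toolz [-0.  0. -1.] yaw 14.0 q [-1.346  0.423  1.63  -0.     1.089 -0.019] F [ 0.2 -0.4 -0.9] w 87.8
delta m [ 0.5159 -0.5617  0.0367] dist 0.7635 roll -1.589
```

View pics/crop.png

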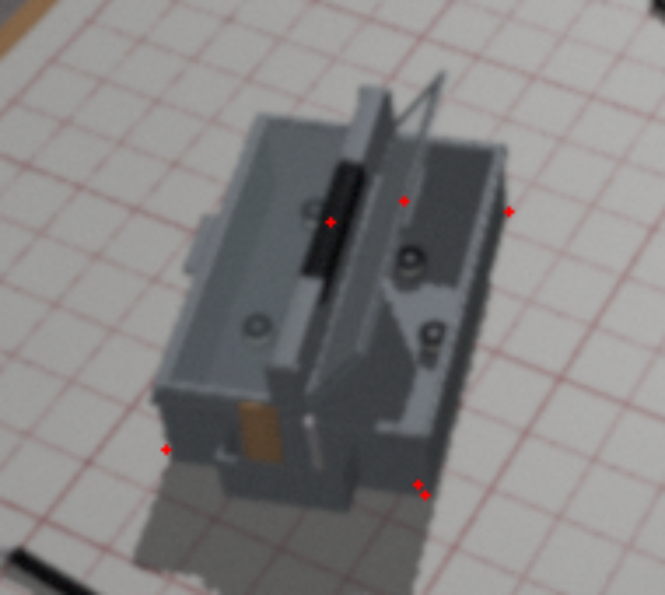

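The crop of the side view shows a single sewing box. Its pocket end is at side px ~(225,325), the open flap leans on the robot side at ~(270,250), and the black grip is at ~(245,263). The look-alikes are:
- **Clapper:** brown at scene (518,371), blue at (538,296). I take the brown one.
- **Shears:** scene (235,238) and (155,190). The nearer pair to the base is the one meant.

None of these is to be touched. The projected pose fits the picture. I'll move over the flap with the fingers shut.

Request:
move_arm --pt "255 0.025 -0.028 0 -0.08" --pt "255 0.05 -0.056 0 -0.16" --pt "255 0.075 -0.083 0 -0.24" --pt "255 0.1 -0.11 0 -0.32" --pt "255 0.125 -0.138 0 -0.4"

```text
t: 1.67
ee_pos: [239.4, -441.0, 236.7]
orientation: [2.978, 0.999, 0.0]
ft_force: [0.8, 0.2, 0.1]
width: 58.0
```

```bash
python3 -c "
from h import *
plan(bx([-42,0,200]),105)"
```

```text
t 1.67 tcp [ 239.4 -441.   236.7] toolz [ 0. -0. -1.] yaw 37.1 q [-1.097  0.242  1.898  0.     1.001 -0.174] F [0.8 0.2 0.1] w 58.0
delta m [ 0.5246 -0.2355  0.0367] dist 0.5762 roll -1.185
```

Request:
move_arm --pt "255 0.035 -0.015 0 -0.08" --pt "255 0.07 -0.03 0 -0.16" --pt "255 0.105 -0.045 0 -0.24" --pt "255 0.14 -0.06 0 -0.32" --pt "255 0.175 -0.075 0 -0.4"

```text
t: 2.08
ee_pos: [334.4, -275.8, 237.0]
orientation: [2.72, 1.571, 0.0]
ft_force: [1.7, -0.8, -1.3]
width: 24.3
```

```bash
python3 -c "
from h import *
plan(bx([-42,0,200]),105)"
```

```text
t 2.08 tcp [ 334.4 -275.8  237. ] toolz [ 0.001 -0.    -1.   ] yaw 60.0 q [-0.717  0.136  2.034  0.     0.97  -0.194] F [ 1.7 -0.8 -1.3] w 24.3
delta m [ 0.3843 -0.0122  0.0369] dist 0.3863 roll -0.785
```

Request:
move_arm --pt "255 0.038 -0.001 0 -0.08" --pt "255 0.076 -0.002 0 -0.16" --pt "255 0.114 -0.003 0 -0.24" --pt "255 0.152 -0.004 0 -0.32" --pt "255 0.19 -0.005 0 -0.4"

```text
t: 2.5
ee_pos: [425.7, -108.9, 237.0]
orientation: [2.353, 2.08, 0.001]
ft_force: [0.4, -0.6, -0.6]
width: 1.0
```

```bash
python3 -c "
from h import *
plan(bx([-42,0,200]),105)"
```

```text
t 2.5 tcp [ 425.7 -108.9  237. ] toolz [ 0.001 -0.    -1.   ] yaw 82.9 q [-0.277  0.146  2.023 -0.     0.972 -0.154] F [ 0.4 -0.6 -0.6] w 1.0
delta m [0.1818 0.0684 0.037 ] dist 0.1977 roll -0.385
```

Request:
move_arm --pt "255 0.036 0.014 0 -0.08" --pt "255 0.072 0.027 0 -0.16" --pt "255 0.109 0.041 0.01 -0.24" --pt "255 0.145 0.055 0.02 -0.32" --pt "255 0.181 0.068 0.03 -0.385"

```text
t: 2.92
ee_pos: [516.4, 62.4, 206.7]
orientation: [1.911, 2.492, 0.001]
ft_force: [0.7, -0.4, 0.5]
width: 0.6
```

```bash
python3 -c "
from h import *
import cv2
cv2.imwrite('pics/b_wrist.png',get_image('wrist'));cv2.imwrite('pics/b_side.png',get_image('side')[150:400,100:500])
plan(bx([-42,0,200]),105)
for n in ('box_grip','near_flap_edge','box_corner','bobbin0','sewing_box'): print(n,[(round(d['conf'],2),np.round(d['location']).tolist()) for d in place_of('wrist',n)])
"
```

```text
t 3.02 tcp [517.   64.3 205.5] toolz [-0.     0.001 -1.   ] yaw 105.1 q [ 1.000e-01  3.130e-01  1.884e+00  1.000e-03  9.450e-01 -1.640e-01] F [-0.7  0.5  1. ] w 0.2
delta m [-0.0009 -0.0014  0.0055] dist 0.0058 roll 0.003
box_grip [(0.96, [562.0, 76.0, 101.0])]
near_flap_edge [(0.74, [508.0, 63.0, 138.0]), (0.39, [508.0, -59.0, -1.0])]
box_corner [(0.82, [446.0, 168.0, 2.0]), (0.31, [442.0, 168.0, -3.0])]
bobbin0 [(0.47, [494.0, 62.0, 5.0])]
sewing_box [(0.95, [557.0, 75.0, -1.0])]
```

View pics/b_wrist.png

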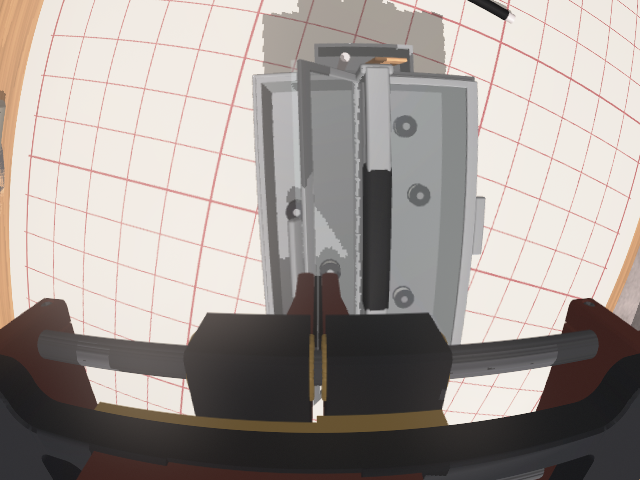

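View pics/b_side.png

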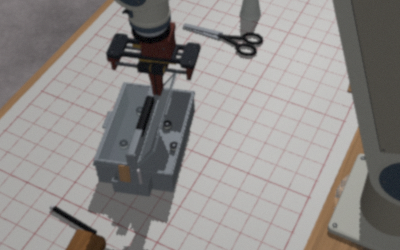

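The wrist view shows the closed fingers at px (318,290), over the inner face of the open flap. The black grip is at (377,235), clear to the right. Three bobbins show on the far side and two on the near side. Next I press down.

Request:
move_arm --pt "255 0 0 0.025 0" --pt "255 0 0 0.05 0" --pt "255 0 0 0.065 0" --pt "255 0 0 0.08 0" --pt "255 0 0 0.09 0"

```text
t: 3.68
ee_pos: [514.8, 58.9, 116.0]
orientation: [-1.92, -2.486, 0.001]
ft_force: [0.7, -0.3, 0.9]
width: 0.7
```

Request:
move_arm --pt "255 0 0 0.008 0" --pt "255 0 0 0.016 0" --pt "255 0 0 0.021 0" --pt "255 0 0 0.025 0" --pt "255 0 0 0.025 0"

```text
t: 4.1
ee_pos: [515.3, 60.2, 91.3]
orientation: [-1.917, -2.488, 0.0]
ft_force: [-0.4, -0.5, 0.7]
width: 0.4
```

```bash
python3 -c "
from h import *
import cv2
cv2.imwrite('pics/c_wrist.png',get_image('wrist'))
plan(bx([-42,0,88]),105)
for n in ('box_grip','near_flap_edge'): print(n,[(round(d['conf'],2),np.round(d['location']).tolist()) for d in place_of('wrist',n)])
"
```

```text
t 4.15 tcp [515.5  60.3  91.6] toolz [-0.  0. -1.] yaw 104.8 q [ 0.093  0.493  1.95   0.     0.698 -0.164] F [ 0.1  0.3 -0.4] w 0.5
delta m [0.0026 0.0012 0.0036] dist 0.0046 roll -0.004
box_grip []
near_flap_edge [(0.85, [473.0, 50.0, 76.0])]
```

View pics/c_wrist.png

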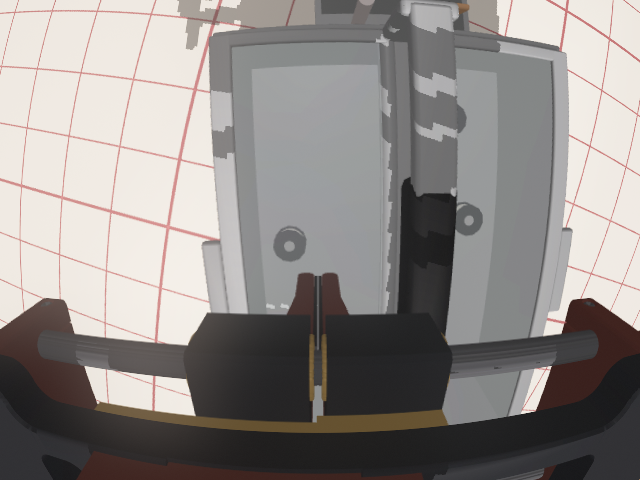

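The flap is nearly flat. The tip is still about 3 mm above the shut level, so I press the rest until there is a force reading.

Request:
move_arm --pt "255 0 0 0.002 0" --pt "255 0 0 0.004 0" --pt "255 0 0 0.005 0" --pt "255 0 0 0.005 0"

```text
t: 4.58
ee_pos: [516.0, 60.4, 88.6]
orientation: [1.916, 2.488, 0.001]
ft_force: [-6.3, -0.1, 21.8]
width: 0.6
```

```bash
python3 -c "
from h import *
plan(bx([-42,0,88]),105)"
```

```text
t 4.58 tcp [516.   60.4  88.6] toolz [ 0.001  0.    -1.   ] yaw 104.8 q [ 0.094  0.498  1.951 -0.     0.691 -0.165] F [-6.3 -0.1 21.8] w 0.6
delta m [0.0026 0.0007 0.0006] dist 0.0028 roll -0.004
```

Request:
move_arm --pt "255 0 0 -0.04 0" --pt "200 -0.002 0.015 -0.08 0" --pt "100 -0.005 0.035 -0.115 0" --pt "0 -0.01 0.07 -0.13 0" --pt "0 -0.016 0.11 -0.13 0"

```text
t: 5.0
ee_pos: [628.6, 73.3, 222.4]
orientation: [1.914, 2.484, 0.008]
ft_force: [0.9, 0.3, 0.3]
width: 23.6
```

```bash
python3 -c "
from h import *
import cv2
cv2.imwrite('pics/d_side.png',cv2.resize(get_image('side')[200:370,150:340],None,fx=3.5,fy=3.5));get_image('scene')
plan(bx([0,0,110]),105)
for c in ('side','scene'):
 for n in ('sewing_box','box_grip','near_flap_edge','box_foot','box_foot_side','box_foot_end'): print(c,n,[(round(d['conf'],2),np.round(d['location']).tolist()) for d in place_of(c,n)])
"
```

```text
t 5.1 tcp [631.5  73.5 218.4] toolz [ 0.007  0.001 -1.   ] yaw 104.8 q [ 0.097  0.456  1.624  0.     1.054 -0.161] F [ 1.3 -0.9  0. ] w 31.6
delta m [ 0.0197 -0.0732  0.1078] dist 0.1318 roll -0.004
side sewing_box [(0.72, [555.0, 78.0, -2.0]), (0.49, [602.0, 322.0, 0.0])]
side box_grip [(0.92, [552.0, 75.0, 104.0])]
side near_flap_edge [(0.55, [468.0, 46.0, 75.0])]
side box_foot [(0.73, [444.0, 169.0, 1.0])]
side box_foot_side [(0.88, [510.0, -68.0, 1.0]), (0.43, [445.0, 169.0, 4.0])]
side box_foot_end [(0.83, [603.0, 215.0, -1.0])]
scene sewing_box [(0.97, [560.0, 77.0, 2.0]), (0.48, [601.0, 212.0, 0.0])]
scene box_grip [(0.66, [556.0, 78.0, 108.0]), (0.65, [600.0, 325.0, -2.0])]
scene near_flap_edge [(0.61, [474.0, 49.0, 78.0])]
scene box_foot []
scene box_foot_side []
scene box_foot_end [(0.96, [606.0, 214.0, -1.0])]
```

View pics/d_side.png

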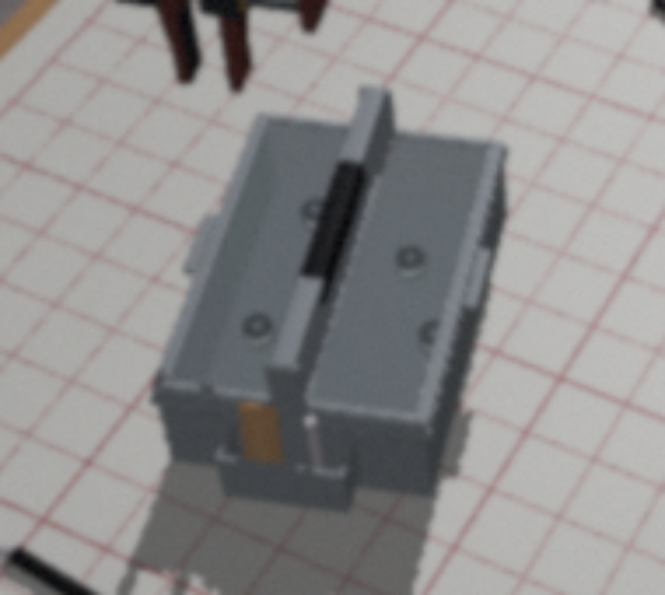

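The flap is shut: its edge reads z about 75 in both views, and it lies flush in the crop. Next, a short free-air test of what the arm does at its reach limit, because the interface gives no direct tilt.

Request:
move_arm --pt "0 -0.006 0.041 0 0" --pt "0 -0.012 0.082 0 0" --pt "0 -0.018 0.123 0 0" --pt "0 -0.024 0.164 0 0" --pt "0 -0.03 0.205 0 0"

```text
t: 6.12
ee_pos: [833.3, 96.4, 216.8]
orientation: [1.917, 2.489, 0.0]
ft_force: [1.4, 0.2, 0.4]
width: 88.1
```

Request:
move_arm --pt "0 -0.006 0.041 0 0" --pt "0 -0.012 0.082 0 0" --pt "0 -0.018 0.123 0 0" --pt "0 -0.024 0.164 0 0" --pt "0 -0.03 0.205 0 0"

```text
t: 6.53
ee_pos: [1007.7, 116.0, 216.6]
orientation: [1.917, 2.488, 0.002]
ft_force: [0.5, 0.2, 0.3]
width: 88.1
```

```bash
python3 -c "
from h import *
plan(bx([0,0,110]),105)"
```

```text
t 6.53 tcp [1007.7  116.   216.6] toolz [ 0.002  0.    -1.   ] yaw 104.8 q [ 0.103  1.19   0.241  0.     1.708 -0.155] F [0.5 0.2 0.3] w 88.1
delta m [ 0.0745 -0.4471  0.1058] dist 0.4655 roll -0.004
```

Request:
move_arm --pt "0 -0.006 0.041 0 0" --pt "0 -0.012 0.082 0 0" --pt "0 -0.018 0.123 0 0"

```text
t: 6.78
ee_pos: [1031.1, 118.6, 196.2]
orientation: [1.906, 2.475, 0.027]
ft_force: [0.4, 0.2, -0.3]
width: 87.6
```

```bash
python3 -c "
from h import *
plan(bx([0,0,110]),105)"
```

```text
t 6.78 tcp [1031.1  118.6  196.2] toolz [ 0.025  0.003 -1.   ] yaw 104.8 q [ 0.103  1.282  0.092  0.     1.743 -0.155] F [ 0.4  0.2 -0.3] w 87.6
delta m [ 0.0783 -0.4722  0.0744] dist 0.4844 roll -0.004
```

Request:
move_arm --pt "0 -0.03 0.2 0 0" --pt "0 -0.06 0.4 0 0" --pt "0 -0.06 0.4 0 0" --pt "0 -0.06 0.4 0 0"

```text
t: 7.12
ee_pos: [1046.2, 119.6, 190.6]
orientation: [1.885, 2.448, 0.077]
ft_force: [-0.4, 0.4, 0.5]
width: 87.6
```

```bash
python3 -c "
from h import *
plan(bx([0,0,110]),105)"
```

```text
t 7.12 tcp [1046.2  119.6  190.6] toolz [ 0.071  0.008 -0.997] yaw 104.8 q [ 1.020e-01  1.291e+00  8.600e-02  1.000e-03  1.694e+00 -1.560e-01] F [-0.4  0.4  0.5] w 87.6
delta m [ 0.0815 -0.4896  0.0454] dist 0.4984 roll -0.004
```

Request:
move_arm --pt "0 0.006 -0.04 0 0" --pt "0 0.012 -0.08 0 0"

```text
t: 7.28
ee_pos: [1008.3, 115.3, 182.5]
orientation: [1.886, 2.448, 0.075]
ft_force: [1.6, -0.1, 0.8]
width: 87.9
```

```bash
python3 -c "
from h import *
plan(bx([0,0,110]),105)"
```

```text
t 7.28 tcp [1008.3  115.3  182.5] toolz [ 0.069  0.008 -0.998] yaw 104.8 q [ 1.020e-01  1.129e+00  4.380e-01  1.000e-03  1.505e+00 -1.560e-01] F [ 1.6 -0.1  0.8] w 87.9
delta m [ 0.0759 -0.4513  0.0408] dist 0.4595 roll -0.004
```

Run:
```python
from h import *
D=[(.423,1.63,1.089,np.hypot(150.9,606.5),236.7),(.242,1.898,1.001,np.hypot(239.4,441),236.7),(1.19,.241,1.708,np.hypot(1007.7,116),216.6),(.456,1.624,1.054,np.hypot(631.5,73.5),218.4),(.493,1.95,.698,np.hypot(515.5,60.3),91.6),(1.129,.438,1.505,np.hypot(1008.3,115.3),182.5),(1.291,.086,1.694,np.hypot(1046.2,119.6),190.6)]
from scipy.optimize import least_squares
def f(p):
    a,h,L2,L3,Lt=p;o=[]
    for q2,q3,q5,r,z in D:
        o+=[a+L2*np.sin(q2)+L3*np.sin(q2+q3)+Lt*np.sin(q2+q3+q5)-r,h+L2*np.cos(q2)+L3*np.cos(q2+q3)+Lt*np.cos(q2+q3+q5)-z]
    return o
s=least_squares(f,[0,400,450,450,250]);print(s.x.round(1),np.round(s.fun,1))
a,h,L2,L3,Lt=s.x
def fk(q2,q3,q5):return a+L2*np.sin(q2)+L3*np.sin(q2+q3)+Lt*np.sin(q2+q3+q5),h+L2*np.cos(q2)+L3*np.cos(q2+q3)+Lt*np.cos(q2+q3+q5)
print('q5max boundary');[print(q2,np.round(fk(q2,.452-q2,2.69))) for q2 in(-.9,-.6,-.3,0,.3)]
print('q5min boundary');[print(q2,np.round(fk(q2,3.03-q2,.11))) for q2 in(.45,.6,.8,1)]
print('q3max boundary');[print(q2,np.round(fk(q2,2.58,np.pi-q2-2.58))) for q2 in(-.5,-.2,0,.2,.4)]
```

```text
[-96.5 294.9 631.6 519.5 383.9] [ -2.1   9.3  -9.1   7.5  -9.1   1.5   2.4   6.4  17.7 -22.    5.8   1.4
  -5.6  -4.2]
q5max boundary
-0.9 [-365.  771.]
-0.6 [-226.  900.]
-0.3 [-56. 982.]
0 [ 130. 1010.]
0.3 [317. 982.]
q5min boundary
0.45 [237. -37.]
0.6 [319. -84.]
0.8 [ 415. -165.]
1 [ 493. -264.]
q3max boundary
-0.5 [ 54. 212.]
-0.2 [137. 154.]
0 [180. 103.]
0.2 [213.  44.]
0.4 [233. -20.]
```

```bash
sed -i "s/BC=np.array(.*/BC=np.array([557,76.,0])/" h.py; python3 -c "
from h import *
plan(bx([0,-30,175]),105)"
```

```text
t 7.28 tcp [1008.3  115.3  182.5] toolz [ 0.069  0.008 -0.998] yaw 104.8 q [ 1.020e-01  1.129e+00  4.380e-01  1.000e-03  1.505e+00 -1.560e-01] F [ 1.6 -0.1  0.8] w 87.9
delta m [ 0.0471 -0.4457 -0.0237] dist 0.4489 roll -0.004
```

Request:
move_arm --pt "0 0.004 -0.04 -0.002 0" --pt "0 0.008 -0.08 -0.004 0" --pt "0 0.013 -0.12 -0.006 0" --pt "0 0.017 -0.16 -0.008 0" --pt "0 0.021 -0.2 -0.01 0"

```text
t: 7.7
ee_pos: [814.3, 85.4, 185.4]
orientation: [1.884, 2.446, 0.079]
ft_force: [1.4, -0.4, -0.2]
width: 87.8
```

Request:
move_arm --pt "0 0.004 -0.04 -0.002 0" --pt "0 0.008 -0.08 -0.004 0" --pt "0 0.013 -0.12 -0.006 0" --pt "0 0.017 -0.16 -0.008 0" --pt "0 0.021 -0.2 -0.01 0"

```text
t: 8.12
ee_pos: [616.2, 54.7, 181.1]
orientation: [1.884, 2.446, 0.079]
ft_force: [-0.4, 0.4, 0.5]
width: 87.4
```

```bash
python3 -c "
from h import *
plan(bx([0,-30,140]),105)"
```

```text
t 8.12 tcp [616.2  54.7 181.1] toolz [ 0.073  0.008 -0.997] yaw 104.8 q [ 0.068  0.451  1.735  0.004  0.881 -0.193] F [-0.4  0.4  0.5] w 87.4
delta m [ 0.0061 -0.0545  0.0372] dist 0.0663 roll -0.004
```

Request:
move_arm --pt "0 0.003 -0.027 0.0 0" --pt "0 0.006 -0.05 0.005 0" --pt "0 0.006 -0.05 0.02 0" --pt "0 0.006 -0.05 0.03 0" --pt "0 0.006 -0.05 0.03 0"

```text
t: 8.53
ee_pos: [569.1, 48.1, 145.1]
orientation: [1.886, 2.448, 0.075]
ft_force: [-1.0, 0.5, -0.4]
width: 88.0
```

```bash
python3 -c "
from h import *
import cv2
cv2.imwrite('pics/e_wrist.png',get_image('wrist'))
plan(bx([0,-30,100]),105)
for n in ('box_grip','sewing_box','near_flap_edge'): print(n,[(round(d['conf'],2),np.round(d['location']).tolist()) for d in place_of('wrist',n)])
"
```

```text
t 8.58 tcp [569.4  48.2 145.6] toolz [ 0.069  0.008 -0.998] yaw 104.8 q [ 0.062  0.442  1.858  0.005  0.772 -0.2  ] F [-0.7 -0.  -0.2] w 87.9
delta m [ 0.0006 -0.0079  0.0451] dist 0.0458 roll -0.004
box_grip []
sewing_box [(0.81, [559.0, 79.0, -1.0])]
near_flap_edge [(0.93, [472.0, 50.0, 72.0])]
```

View pics/e_wrist.png

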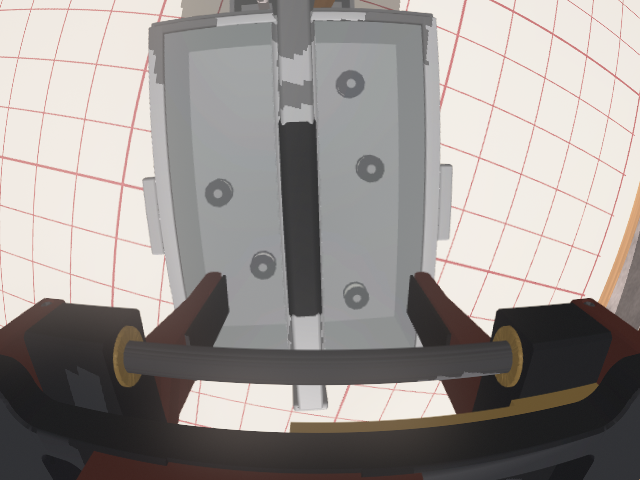

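```bash
cat >> h.py <<'E'
def projw(pw):
    o,Rm=st();c=calibration('wrist');T=np.eye(4);T[:3,:3]=Rm;T[:3,3]=o['ee_pos']
    p=np.linalg.inv(T@c['hand_eye'])@np.r_[pw,1];p=p[:3];th=np.arctan2(np.hypot(p[0],p[1]),p[2]);ph=np.arctan2(p[1],p[0])
    K=c['intrinsics'];return K[0,2]+K[0,0]*th*np.cos(ph),K[1,2]+K[0,0]*th*np.sin(ph)
E
python3 -c "
from h import *
for p in([0,-54,116],[0,54,116],[0,-30,116],[-85,120,74],[85,120,74]):print(p,np.round(projw(bx(p))))"
```

```text
[0, -54, 116] [304. 324.]
[0, 54, 116] [302. 115.]
[0, -30, 116] [304. 283.]
[-85, 120, 74] [159.  21.]
[85, 120, 74] [437.  21.]
```

The wrist view shows the fingers straddling the black grip (col ~300, rows 120–315), agreeing with the model within ~4 px, and both flaps are flush. I descend and close.

Request:
move_arm --pt "0 0.002 -0.009 0.015 0" --pt "0 0.002 -0.009 0.03 0" --pt "0 0.002 -0.009 0.045 0" --pt "0 0.002 -0.009 0.045 0" --pt "150 0.002 -0.009 0.045 0"

```text
t: 9.15
ee_pos: [561.7, 48.1, 99.4]
orientation: [1.887, 2.45, 0.072]
ft_force: [0.5, -0.5, 0.3]
width: 83.9
```

```bash
python3 -c "
from h import *
plan(bx([-2,-28,100]),105)"
```

```text
t 9.15 tcp [561.7  48.1  99.4] toolz [ 0.066  0.008 -0.998] yaw 104.8 q [ 0.062  0.508  1.893  0.006  0.674 -0.2  ] F [ 0.5 -0.5  0.3] w 83.9
delta m [ 0.0002  0.0007 -0.0006] dist 0.0009 roll -0.004
```

Request:
move_arm --pt "255 0 0 0 0" --pt "255 0 0 0 0" --pt "255 0 0 0 0" --pt "255 0 0 0 0" --pt "255 0 0 0 0"

```text
t: 9.57
ee_pos: [561.7, 48.0, 100.0]
orientation: [1.887, 2.449, 0.074]
ft_force: [0.0, -0.4, -0.5]
width: 51.4
```

Request:
move_arm --pt "255 0 0 0 0" --pt "255 0 0 0 0" --pt "255 0 0 0 0" --pt "255 0 0 0 0" --pt "255 0 0 0 0"

```text
t: 9.98
ee_pos: [561.8, 48.0, 99.6]
orientation: [1.887, 2.449, 0.074]
ft_force: [-1.2, -0.8, 2.6]
width: 18.9
```

```bash
python3 -c "
from h import *
plan(bx([-2,-28,100]),105);print(get_obs()['moment'])"
```

```text
t 9.98 tcp [561.8  48.   99.6] toolz [ 0.068  0.008 -0.998] yaw 104.8 q [ 0.062  0.507  1.894  0.006  0.673 -0.2  ] F [-1.2 -0.8  2.6] w 18.9
delta m [ 0.0003  0.0006 -0.0004] dist 0.0008 roll -0.004
[-0.31964863  0.32177535  0.15823388]
```

The fingers stopped at 18.9 mm on the grip. Lifting.

Request:
move_arm --pt "255 0 0 0 0" --pt "255 0 0 -0.01 0" --pt "255 0 0 -0.025 0" --pt "255 0 0 -0.045 0" --pt "255 0 0 -0.065 0"

```text
t: 10.4
ee_pos: [555.5, 47.4, 164.2]
orientation: [1.889, 2.452, 0.069]
ft_force: [0.6, 0.7, -5.9]
width: 17.9
```

Request:
move_arm --pt "255 0 0 -0.02 0" --pt "255 0 0 -0.045 0" --pt "255 0 0 -0.07 0" --pt "255 0 0 -0.09 0" --pt "255 0 0 -0.1 0"

```text
t: 10.82
ee_pos: [550.4, 46.7, 266.5]
orientation: [1.886, 2.448, 0.075]
ft_force: [-0.5, 0.7, -4.4]
width: 17.9
```

```bash
python3 -c "
from h import *
import cv2
plan(bx([-2,-28,100]),105);print(get_obs()['moment'])
cv2.imwrite('pics/f_wrist.png',get_image('wrist'));cv2.imwrite('pics/f_side.png',cv2.resize(get_image('side')[100:400,100:500],None,fx=2,fy=2))
for n in ('box_corner','box_foot','box_foot_side','box_foot_end','box_grip'): print(n,[(round(d['conf'],2),np.round(d['location']).tolist()) for d in place_of('side',n)])
"
```

```text
t 10.82 tcp [550.4  46.7 266.5] toolz [ 0.069  0.008 -0.998] yaw 104.8 q [ 0.061  0.251  1.809  0.004  1.012 -0.199] F [-0.5  0.7 -4.4] w 17.9
delta m [0.0003 0.0005 0.1669] dist 0.1669 roll -0.004
[-0.17732106 -0.01014377  0.0294239 ]
box_corner [(0.64, [442.0, 165.0, 164.0])]
box_foot [(0.94, [444.0, 166.0, 160.0])]
box_foot_side [(0.88, [496.0, -70.0, 165.0]), (0.7, [604.0, 324.0, -1.0]), (0.6, [534.0, -458.0, 2.0])]
box_foot_end [(0.91, [601.0, 210.0, 168.0])]
box_grip [(0.59, [539.0, 72.0, 272.0]), (0.5, [558.0, -332.0, -0.0])]
```

View pics/f_wrist.png

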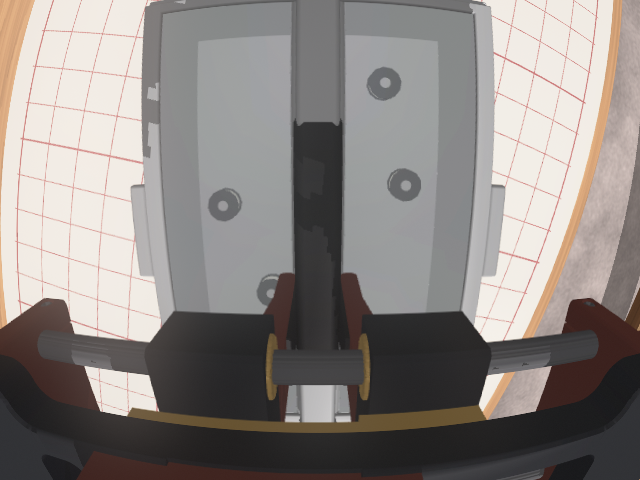

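View pics/f_side.png

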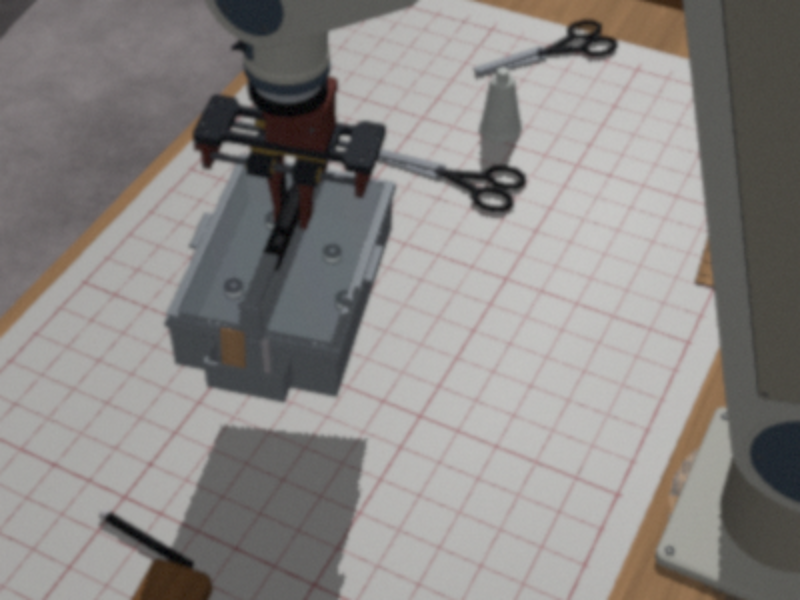

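Lifted cleanly and level, with all three feet ~0.16 m up. Tilt builds up when the arm is pushed past its reach: the fingers lean outward and the robot side goes low. So I turn the box until the target corner faces the robot and move outward.

Request:
move_arm --pt "255 -0.006 0.035 0.002 -0.12" --pt "255 -0.012 0.07 0.005 -0.24" --pt "255 -0.018 0.108 0.007 -0.36" --pt "255 -0.025 0.145 0.01 -0.48" --pt "255 -0.032 0.182 0.013 -0.6"

```text
t: 11.58
ee_pos: [736.1, 62.5, 261.6]
orientation: [1.067, 2.893, 0.046]
ft_force: [0.4, 0.8, -5.4]
width: 18.1
```

```bash
python3 -c "
from h import *
plan([930,75,260],None);print(get_obs()['moment'])"
```

```text
t 11.58 tcp [736.1  62.5 261.6] toolz [ 0.065  0.008 -0.998] yaw 139.4 q [ 0.067  0.541  1.378  0.004  1.157 -0.798] F [ 0.4  0.8 -5.4] w 18.1
delta m [-0.139   0.135   0.0142] dist 0.1943 roll 0
[-0.06361946 -0.2471438  -0.03378049]
```

Request:
move_arm --pt "255 -0.028 0.027 0.003 0" --pt "255 -0.056 0.054 0.006 0" --pt "255 -0.084 0.081 0.009 0" --pt "255 -0.112 0.108 0.012 0" --pt "255 -0.139 0.135 0.014 0"

```text
t: 12.0
ee_pos: [929.9, 73.5, 259.3]
orientation: [1.076, 2.89, 0.045]
ft_force: [2.0, 0.5, -5.3]
width: 17.9
```

Request:
move_arm --pt "255 -0.024 0.023 0.002 0" --pt "255 -0.045 0.043 0.004 0" --pt "255 -0.065 0.062 0.006 0" --pt "255 -0.085 0.082 0.007 0" --pt "255 -0.105 0.102 0.009 0"

```text
t: 12.42
ee_pos: [1042.0, 79.5, 241.5]
orientation: [1.072, 2.879, 0.054]
ft_force: [-2.0, -1.1, -12.5]
width: 18.0
```

```bash
python3 -c "
from h import *
plan([1130,90,260],None);print(get_obs()['moment'])"
```

```text
t 12.42 tcp [1042.    79.5  241.5] toolz [ 0.077  0.009 -0.997] yaw 139.1 q [ 0.064  1.241  0.086  0.004  1.737 -0.793] F [ -2.   -1.1 -12.5] w 18.0
delta m [-0.0605  0.0664 -0.0116] dist 0.0906 roll 0
[-0.31025334 -0.07465245 -0.08062146]
```

Request:
move_arm --pt "255 -0.28 0.284 0.03 0" --pt "255 -0.28 0.284 0.03 0" --pt "255 -0.28 0.284 0.03 0" --pt "255 -0.28 0.284 0.03 0" --pt "255 -0.28 0.284 0.03 0"

```text
t: 12.83
ee_pos: [1060.0, 81.7, 227.0]
orientation: [1.056, 2.835, 0.085]
ft_force: [-0.4, -0.5, -5.8]
width: 17.5
```

```bash
python3 -c "
from h import *
plan([1130,90,260],None);print(get_obs()['moment'])"
```

```text
t 12.83 tcp [1060.    81.7  227. ] toolz [ 0.127  0.012 -0.992] yaw 138.9 q [ 0.065  1.256  0.088  0.004  1.67  -0.793] F [-0.4 -0.5 -5.8] w 17.5
delta m [-0.05    0.0547 -0.0237] dist 0.0779 roll 0
[-0.19249789 -0.07122692  0.04494099]
```

Request:
move_arm --pt "255 -0.29 0.293 -0.05 0" --pt "255 -0.29 0.293 -0.05 0" --pt "255 -0.29 0.293 -0.05 0" --pt "255 -0.29 0.293 -0.05 0" --pt "255 -0.29 0.293 -0.05 0"

```text
t: 13.25
ee_pos: [1068.3, 82.4, 237.3]
orientation: [1.045, 2.805, 0.106]
ft_force: [-0.5, 0.7, -5.6]
width: 17.4
```

```bash
python3 -c "
from h import *
plan([1130,90,260],None);print(get_obs()['moment'])"
```

```text
t 13.25 tcp [1068.3   82.4  237.3] toolz [ 0.161  0.015 -0.987] yaw 138.8 q [ 0.065  1.248  0.087  0.004  1.644 -0.793] F [-0.5  0.7 -5.6] w 17.4
delta m [-0.0436  0.0482 -0.0124] dist 0.0662 roll 0
[-0.12061592  0.02895292  0.04374681]
```

Request:
move_arm --pt "255 -0.28 0.28 0.1 0" --pt "255 -0.28 0.28 0.1 0" --pt "255 -0.28 0.28 0.1 0" --pt "255 -0.28 0.28 0.1 0" --pt "255 -0.28 0.28 0.1 0"

```text
t: 13.67
ee_pos: [1085.8, 83.2, 190.5]
orientation: [1.035, 2.78, 0.123]
ft_force: [1.4, -0.1, -5.3]
width: 17.9
```

```bash
python3 -c "
from h import *
plan([1130,90,260],None);print(get_obs()['moment'])"
```

```text
t 13.67 tcp [1085.8   83.2  190.5] toolz [ 0.19   0.017 -0.982] yaw 138.6 q [ 0.064  1.295  0.088  0.005  1.568 -0.793] F [ 1.4 -0.1 -5.3] w 17.9
delta m [-0.0376  0.043  -0.0597] dist 0.0826 roll 0
[-0.1612835   0.06046132  0.04221123]
```

Request:
move_arm --pt "255 -0.3 0.3 0.02 0" --pt "255 -0.3 0.3 0.02 0" --pt "255 -0.3 0.3 0.02 0" --pt "255 -0.3 0.3 0.02 0" --pt "255 -0.3 0.3 0.02 0"

```text
t: 14.08
ee_pos: [1096.4, 83.5, 192.7]
orientation: [1.023, 2.748, 0.144]
ft_force: [0.3, -0.2, -5.9]
width: 17.9
```

Request:
move_arm --pt "255 -0.3 0.3 0.02 0" --pt "255 -0.3 0.3 0.02 0" --pt "255 -0.3 0.3 0.02 0" --pt "255 -0.3 0.3 0.02 0" --pt "255 -0.3 0.3 0.02 0"

```text
t: 14.5
ee_pos: [1105.6, 83.7, 197.2]
orientation: [1.013, 2.719, 0.163]
ft_force: [-0.7, 0.8, -5.5]
width: 17.7
```

```bash
python3 -c "
from h import *
import cv2
plan([1130,90,260],None);print(get_obs()['moment'])
cv2.imwrite('pics/g_wrist.png',get_image('wrist'));cv2.imwrite('pics/g_side.png',get_image('side'))
for n in ('box_corner','box_foot','box_foot_side','box_foot_end','box_grip'): print(n,[(round(d['conf'],2),np.round(d['location']).tolist()) for d in place_of('side',n)])
"
```

```text
t 14.5 tcp [1105.6   83.7  197.2] toolz [ 0.257  0.022 -0.966] yaw 138.2 q [ 0.063  1.293  0.087  0.006  1.501 -0.794] F [-0.7  0.8 -5.5] w 17.7
delta m [-0.0251  0.0318 -0.0542] dist 0.0677 roll 0
[-0.12787505  0.12326301  0.01170748]
box_corner [(0.91, [974.0, 118.0, 61.0])]
box_foot [(0.79, [976.0, 118.0, 58.0])]
box_foot_side []
box_foot_end [(0.81, [1080.0, 244.0, 88.0])]
box_grip [(0.59, [1083.0, 101.0, 195.0])]
```

View pics/g_wrist.png

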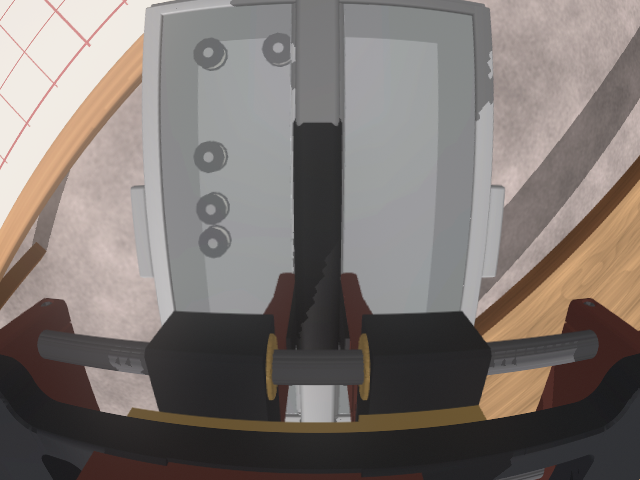

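View pics/g_side.png

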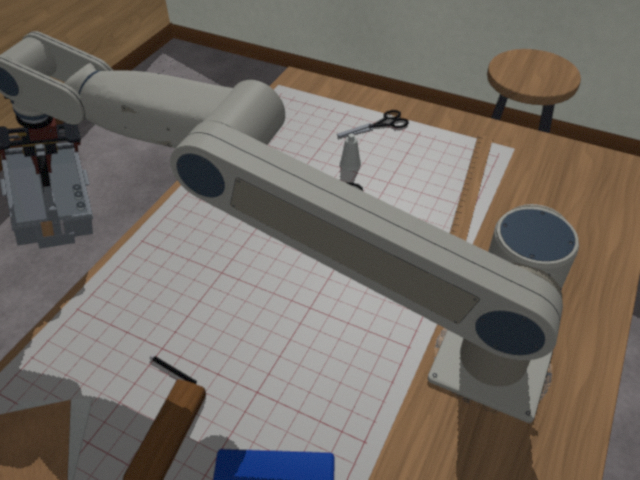

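The wrist view shows all five bobbins now under the near flap. Three lie along the -x wall (px 210, rows 157–243) and two are already at the pocket end. The tool tilt is ~0.26 rad. I'll add more tilt.

Request:
move_arm --pt "255 -0.3 0.31 0.0 0" --pt "255 -0.3 0.31 0.0 0" --pt "255 -0.3 0.31 0.0 0" --pt "255 -0.3 0.31 0.0 0" --pt "255 -0.3 0.31 0.0 0"

```text
t: 15.27
ee_pos: [1112.7, 86.4, 215.0]
orientation: [1.001, 2.688, 0.183]
ft_force: [0.6, -0.0, -5.1]
width: 18.0
```

Request:
move_arm --pt "255 -0.3 0.32 0.02 0" --pt "255 -0.3 0.32 0.02 0" --pt "255 -0.3 0.32 0.02 0" --pt "255 -0.3 0.32 0.02 0" --pt "255 -0.3 0.32 0.02 0"

```text
t: 15.68
ee_pos: [1119.6, 91.4, 227.4]
orientation: [0.991, 2.66, 0.201]
ft_force: [-0.9, 0.1, -5.2]
width: 17.5
```

Request:
move_arm --pt "255 -0.3 0.33 0.02 0" --pt "255 -0.3 0.33 0.02 0" --pt "255 -0.3 0.33 0.02 0" --pt "255 -0.3 0.33 0.02 0" --pt "255 -0.3 0.33 0.02 0"

```text
t: 16.1
ee_pos: [1125.7, 98.1, 244.8]
orientation: [0.979, 2.63, 0.219]
ft_force: [0.4, -0.4, -6.7]
width: 18.1
```

Request:
move_arm --pt "255 -0.3 0.33 0.02 0" --pt "255 -0.3 0.33 0.02 0" --pt "255 -0.3 0.33 0.02 0" --pt "255 -0.3 0.33 0.02 0" --pt "255 -0.3 0.33 0.02 0"

```text
t: 16.52
ee_pos: [1130.8, 103.7, 265.1]
orientation: [0.968, 2.6, 0.238]
ft_force: [-0.1, 0.4, -6.4]
width: 17.7
```

```bash
python3 -c "
from h import *
import cv2
plan([950,90,300],None);print(get_obs()['moment'])
cv2.imwrite('pics/i_wrist.png',get_image('wrist'))
"
```

```text
t 16.52 tcp [1130.8  103.7  265.1] toolz [ 0.384  0.033 -0.923] yaw 136.9 q [ 0.081  1.239  0.087  0.002  1.42  -0.777] F [-0.1  0.4 -6.4] w 17.7
delta m [ 0.1087 -0.109  -0.1021] dist 0.1847 roll 0
[-0.2219741   0.41523012  0.04614955]
```

View pics/i_wrist.png

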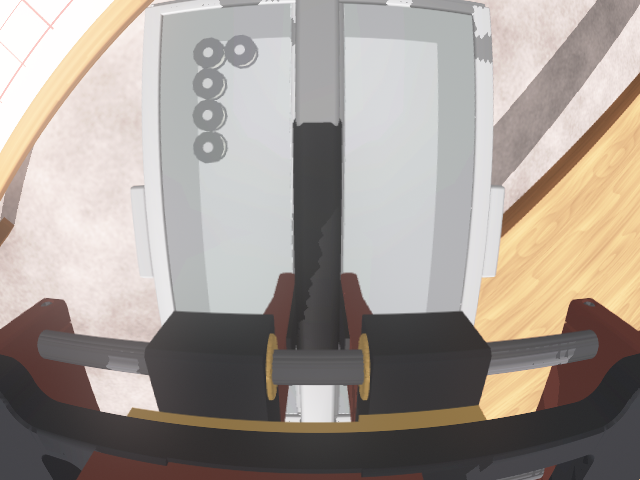

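The wrist view shows all five bobbins packed in the corner: four in a file down the -x wall from (208,52) to (208,147), and one beside them at (240,50). The tilt is ~0.39 rad. I bring the box gently back over the table, away from the joint limit.

Request:
move_arm --pt "255 0.006 -0.006 -0.006 0" --pt "255 0.017 -0.017 -0.016 0" --pt "255 0.03 -0.03 -0.028 0" --pt "255 0.044 -0.044 -0.041 0" --pt "255 0.058 -0.058 -0.054 0"

```text
t: 16.98
ee_pos: [1033.2, 96.3, 282.9]
orientation: [0.969, 2.6, 0.237]
ft_force: [-0.0, 0.8, -4.6]
width: 17.6
```

Request:
move_arm --pt "255 0.014 -0.014 -0.013 0" --pt "255 0.028 -0.028 -0.026 0" --pt "255 0.042 -0.042 -0.039 0" --pt "255 0.056 -0.056 -0.05 0" --pt "255 0.07 -0.07 -0.05 0"

```text
t: 17.4
ee_pos: [924.0, 88.2, 295.2]
orientation: [0.967, 2.595, 0.24]
ft_force: [0.5, 0.4, -5.1]
width: 18.0
```

Request:
move_arm --pt "255 0.013 -0.013 0.0 0" --pt "255 0.024 -0.024 0.0 0" --pt "255 0.032 -0.032 0.0 0" --pt "255 0.036 -0.036 0.0 0" --pt "255 0.036 -0.036 0.0 0"

```text
t: 17.82
ee_pos: [876.5, 84.8, 271.0]
orientation: [0.969, 2.601, 0.237]
ft_force: [0.8, 0.3, -5.3]
width: 17.8
```

Request:
move_arm --pt "255 0 0 0 0" --pt "255 0 0 0 0" --pt "255 0 0 0 0" --pt "255 0 0 0 0" --pt "255 0 0 0 0"

```text
t: 18.23
ee_pos: [877.9, 84.9, 271.1]
orientation: [0.968, 2.6, 0.238]
ft_force: [-0.4, -0.2, -4.0]
width: 17.9
```

```bash
python3 -c "
from h import *
import cv2
plan([950,90,300],None);print(get_obs()['moment'],get_obs()['qvel'].round(3))
cv2.imwrite('pics/j_wrist.png',get_image('wrist'));cv2.imwrite('pics/j_side.png',get_image('side'));get_image('scene')
for c in('side','scene'):
 for n in ('sewing_box','box_corner','box_foot','box_foot_side','box_foot_end','box_grip','near_flap_edge','bobbin0','thread_cone','clapper','marker','shears'): print(c,n,[(round(d['conf'],2),np.round(d['location']).tolist()) for d in place_of(c,n)])
print('w',[(round(d['conf'],2),np.round(d['location']).tolist()) for d in place_of('wrist','bobbin0')])
print('w',[(round(d['conf'],2),np.round(d['location']).tolist()) for d in place_of('wrist','box_corner')])
"
```

```text
t 18.23 tcp [877.9  84.9 271.1] toolz [ 0.384  0.033 -0.923] yaw 136.8 q [ 8.300e-02  6.290e-01  1.257e+00  1.000e-03  8.600e-01 -7.760e-01] F [-0.4 -0.2 -4. ] w 17.9
delta m [-0.0551  0.055   0.0011] dist 0.0779 roll 0
[-0.16315102  0.37375398 -0.01176817] [-0.001 -0.001  0.007 -0.001 -0.    -0.001]
side sewing_box [(0.74, [899.0, 106.0, 168.0])]
side box_corner [(0.86, [768.0, 118.0, 118.0])]
side box_foot [(0.91, [770.0, 120.0, 115.0])]
side box_foot_side []
side box_foot_end [(0.68, [867.0, 244.0, 159.0]), (0.21, [520.0, 449.0, -1.0])]
side box_grip [(0.65, [854.0, 104.0, 266.0])]
side near_flap_edge [(0.64, [814.0, 34.0, 216.0])]
side bobbin0 [(0.52, [599.0, 324.0, -4.0])]
side thread_cone [(0.62, [534.0, -459.0, 3.0])]
side clapper [(0.88, [516.0, 450.0, -1.0]), (0.63, [293.0, 420.0, -0.0])]
side marker [(0.64, [814.0, 36.0, 218.0]), (0.58, [599.0, 324.0, -1.0])]
side shears [(0.9, [555.0, -335.0, -1.0])]
scene sewing_box [(0.69, [901.0, 104.0, 171.0])]
scene box_corner []
scene box_foot [(0.43, [926.0, -37.0, 184.0])]
scene box_foot_side [(0.56, [927.0, -40.0, 180.0])]
scene box_foot_end [(0.91, [867.0, 248.0, 159.0])]
scene box_grip [(0.56, [854.0, 106.0, 269.0])]
scene near_flap_edge [(0.85, [818.0, 38.0, 219.0])]
scene bobbin0 []
scene thread_cone [(0.76, [538.0, -461.0, -1.0])]
scene clapper [(0.78, [512.0, 450.0, -3.0]), (0.67, [294.0, 417.0, -2.0])]
scene marker [(0.6, [602.0, 323.0, -3.0])]
scene shears [(0.91, [547.0, -654.0, 2.0]), (0.62, [562.0, -335.0, -3.0])]
w []
w []
```

View pics/j_wrist.png

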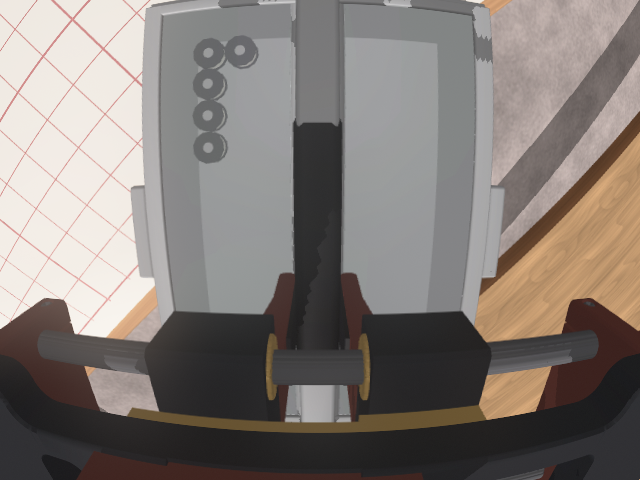

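View pics/j_side.png

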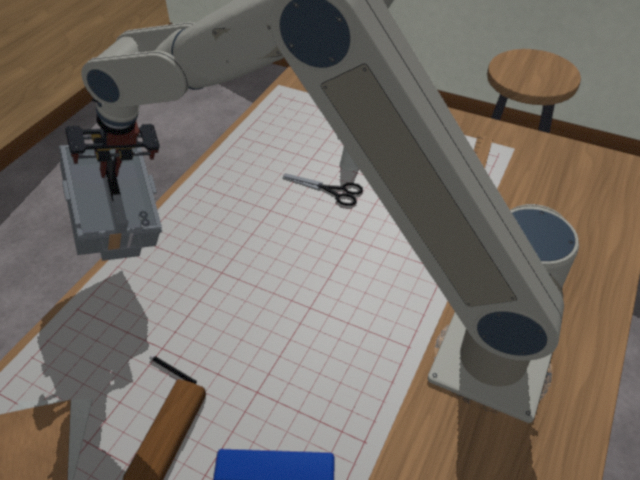

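```bash
python3 -c "
from workcell import *
print(close_job())"
```

```text
the job is handed in; nothing more can be done
None
```

The job is handed in at about 19 s. The open flap was pressed shut, and the box is held by its handle with all five bobbins gathered in the pocket-end corner under that flap. `close_job` gave no verdict, so this rests on my own last checks.

**How it was done:** The moves have no direct tilt, so I tipped the box another way. I pushed the arm past its reach limit, which left the tool leaning, and turned the box so that corner faced the robot. I then brought it partly back; the box sits about 0.1 m up, straddling the table's far edge rather than wholly over it.

**Last checks:**
- **Bobbins:** the wrist view shows four in a file along the wall and one beside the first. The farthest is about 75 mm from the corner (limit 105 mm), reckoned from bobbin size and not measured directly.
- **Tilt and stillness:** about 0.39 rad (23°), judged from the tool's lean, with joint speeds near zero.
- **Height and grip:** the low corner is about 115 mm up. The fingers hold at 17.9 mm, about 28 mm from the grip's centre.
- **Flaps:** both look flush. The near flap's edge measured 78 mm above the underside against 74 mm when shut, which is within camera error but not a tight check.
- **Other things on the table:** the cone, clapper, marker and shears read the same positions as at the start, within camera error.

**What failed or disagreed:**
- **Bobbins and corner:** the networks found neither the bobbins nor the corner in the final wrist picture. The side camera did find the corner, but the bobbin count is by eye.
- **Joint 3:** at the reach limit it read 0.086 to 0.088 rad against the stated limit of 0.09. I cannot tell whether that counts as passing its range. It ended at 1.26 rad.

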